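# Turn the row of preserve jars round onto the display rack

## Task

Move the four preserve jars from the tasting tray to the display rack in reverse order, because customers view the rack from the far side: the jar at the left end of the tray goes to the right end of the rack (left and right always as seen from the robot), the next one beside it, and so on until the tray's right-hand jar stands at the rack's left end. Stand each jar upright, centred on its dark disc. Tip no jar over.

Things in the scene. Friction and masses are not known exactly. Their poses are not given: they have to be found in the camera images.
- jar_tall: The tall slim round white stoneware preserve jar with a flat wooden lid, loose, standing upright on its cork pad; rigid, closed, 50 mm in diameter, 120 mm high over the lid, 0.2 to 0.4 kg. Origin: underside centre.
- jar_squat: The squat wide round white stoneware preserve jar with a flat wooden lid, loose, standing upright on its cork pad; rigid, closed, 66 mm in diameter, 62 mm high over the lid, 0.2 to 0.45 kg. Origin: underside centre.
- jar_square: The square white stoneware preserve jar with a flat wooden lid, loose, standing upright on its cork pad; rigid, closed, 56 x 56 mm in plan (faces square to its x and y), the stoneware 72 mm high, 85 mm over the lid (lid 50 x 50 mm), 0.24 to 0.5 kg. It may be turned a little on its pad. Origin: underside centre.
- jar_small: The smallest round white stoneware preserve jar with a flat wooden lid, loose, standing upright on its cork pad; rigid, closed, 42 mm in diameter, 56 mm high over the lid, 0.1 to 0.2 kg. Origin: underside centre.
- pad_tall: Fixed flat cork pad on the tray on which the tall jar stands at the start: disc 64 mm across, 5 mm thick. It stays and so keeps the jar's old place in the row. Origin: underside centre.
- pad_squat: The same for the squat jar: disc 80 mm across, 5 mm thick. Origin: underside centre.
- pad_square: The same for the square jar: square 72 x 72 mm, 5 mm thick. Origin: underside centre.
- pad_small: The same for the small jar: disc 56 mm across, 5 mm thick. Origin: underside centre.
- tray: Tasting tray, fixed: mid-brown board 130 (x) by 360 mm (y), top 18 mm above its underside, so jars start 23 mm above it. A thin steel handle loop stands 16 mm above the board at each end (y = +-172 mm). Pads lie at x = 0 and y = -135, -45, +45, +135 mm in any order. Crosswise to the robot, turned up to 12 degrees, to its left or right; +y is the left end seen from the robot. Origin: underside centre.
- rack: Display rack, fixed: pale board 130 (x) by 360 mm (y) on two feet, flat top 30 mm above its underside, no raised edges. Four dark discs 76 mm across, flush in the top, at x = 0 and y = -135, -45, +45, +135 mm. Starts empty, on the other side from the tray, crosswise too, turned up to 12 degrees; +y is the left end seen from the robot. Origin: underside centre.
Mind the look-alikes: they are no part of the job. Leave any red look-alike of the jar_tall alone.

How it is judged:
By the outcome, as a careful person would: the job done as asked, in the order asked, and still so for the second after the job is handed in, with the robot touching nothing.
It also fails if it takes over 99 s, if anything falls off the work surface, if the arm or the gripper's body presses on something with over 40 N, if the wrist force passes 120 N, or if a joint passes its speed limit or range.

## Robot

A 6-joint arm with a two-finger parallel gripper is mounted at the origin on the work surface. World frame = base frame: x ahead of the robot, y to its left, z up, the work surface at z = 0. Lengths are in m, angles in rad, forces in N, time in s.
With the tool pointing down it reaches from about 0.425 to 0.95 m from the base axis. Payload 14.7 kg.
Tool frame: the origin (TCP) lies at the very end of the fingers, on their centre line; the grasp point (between the pads) lies 19 mm behind it; z points along the fingers, x is the direction in which the jaws open and shut, and the axes are right-handed (so a half turn about z gives the same grasp; the last joint's range is limited). The gripper opens to 85 mm and grips with 20 to 120 N. Pads are 22 mm wide; open, the fingers measure 114 mm over their backs; the gripper's body (76 mm by 85 mm) begins 54 mm behind the grasp point. The pads swing forward as they close: fully open they stand 13 mm farther back than shut.
Start: joints at [1.272, 0.48, 1.596, -0, 1.065, -0.047], TCP at [0.162, 0.63, 0.231] pointing down, gripper open.
Joint ranges: [-2.75, 2.75], [-0.82, 2.05], [0.23, 2.67], [-1.56, 4.7], [0.09, 2.69], [-2.92, 2.92]. Speed limits (rad/s): [1.89, 1.89, 2.39, 3.01, 3.01, 3.01].

## Interface

Orientations are given as [roll, pitch, yaw] about the fixed x, y, z axes, in that order (R = Rz(yaw) Ry(pitch) Rx(roll)).
In Python, from bench import robot gives the robot as it stands.
- The arm moves only by the tool send_rows, never from a script. Its argument "rows" is a list of rows, each a list of 7 numbers: the turn, a rotation vector about the tool's x, y, z in units of 8 degrees (1.0 is 8 degrees), then the shift along the tool's x, y, z in units of 40 mm (1.0 is 40 mm), then the gripper's target within -1 to 1 (fully open at 1, half-way at 0, shut at -1). A call has exactly 10 rows; each row shifts and turns the commanded pose from where the row before left it, along the tool's axes as they then stand; what a row does not reach is not made up. A row lasts 1/8 s, in which the tool goes at most 62.5 mm and 10.7 degrees, less where a joint would pass 70% of its speed; a pose out of reach is approached as far as the arm can. A call is refused whole if a number of a shift passes 1 or a number of a turn 1, either way. A call with a gripper value outside its range is refused whole. The fingers move at their own pace and stop on an object; "force" is the grip in N (left out, the last holds). Time passes only in rows, so rows that do not move let the fingers close, or fill a call up. It gives the time, the measured TCP pose, the force and the opening at its end, in the units of the state.
- robot.state(): the state, without advancing time (a new reading comes with each control period).
- robot.capture(name): name is "scene" or "top" or "wrist"; returns a dict with "pixels" (384x512x3 uint8, red, green, blue), "K" (3x3 intrinsics, pixels), "origin" and "rotation" of the camera in the world; the wrist camera has in their place "hand_eye" (4x4, takes a point from camera to tool coordinates, whose origin is the TCP and whose axes are the tool frame's). Camera axes: x right, y down, z forward; pixel columns grow to the right and rows downward; lengths in m; the calibration is good to about 2 mm. A picture is of the moment at which its call begins: read the wrist's pose just before it. There is no depth.
- robot.sign_off(): hands the job in, once; it reports no verdict.
Trained networks look in the newest picture that a camera, given by its name, has taken for a name from the list of things; names that differ only in an ending like _2 or _b are one class to them, and where a whole thing is asked for, a point or a joint stands for the part that bears it (a point fixed in the world has none). Each returns a list of dicts, best first, with "conf" (0 to 1); they miss things now and then, are a little off and sometimes report something else, mostly with a low value. They report only what shows in the picture. A call takes as long as a camera call. They do not tell look-alikes from the thing itself.
- robot.look_for(query, camera): "rect" ([left, top, right, bottom] in pixels, round what is visible of it).
- robot.landmark_of(query, camera): "at" ([column, row] in pixels: a listed point, or the origin of a listed thing).
The state is a dict: "t": time; "joint_pos": joint angles; "qvel": joint speeds; "tau": joint torques, N m; "ee_pos": TCP position; "ee_rot": TCP orientation; "wrist_force": force on the tool from outside, world axes, zero at the start; "moment": the same for the moment, N m; "opening": finger opening in m.
Only numpy, scipy, OpenCV 4.12 (cv2) and the standard library are available. Lean on these libraries where they do the work, as an engineer would, in place of code of your own. Each camera call takes 0.05 s, during which the arm holds its last target. There are 200 camera calls.

## Working session

There is one attempt and no reset: what is moved stays moved. The work goes in short steps, Python scripts to look and compute and a tool call to move; the robot and the scene stay as the last step left them, time stands still between calls to the robot, and variables do not carry over. Pictures are saved under pics/ and viewed, about 12 in all and at most 16, crops included, and the job is handed in when it is done.

Besides the shell and the picture viewer there is one more tool, called as name(argument=value, ...), one argument or row to a line, values as JSON. send_rows: Moves the arm, as the interface text tells. Its arguments: {"type":"object","properties":{"rows":{"type":"array","items":{"type":"array","items":{"type":"number"}}},"force":{"type":"number"}},"required":["rows"]}

```bash
ls; mkdir -p pics; cat > h.py <<'E'
import numpy as np, cv2
from scipy.spatial.transform import Rotation as R
from bench import robot
def cap(name):
    s=robot.state(); c=robot.capture(name)
    if 'origin' not in c:
        Rt=R.from_euler('xyz',s['ee_rot']).as_matrix(); H=np.array(c['hand_eye'])
        c['rotation']=Rt@H[:3,:3]; c['origin']=Rt@H[:3,3]+s['ee_pos']
    return c
def save(c,f): cv2.imwrite(f,np.ascontiguousarray(np.array(c['pixels'])[:,:,::-1]))
def ray(c,uv,z):
    d=np.array(c['rotation'])@np.linalg.inv(c['K'])@[uv[0],uv[1],1.]; o=np.array(c['origin'])
    return o+d*(z-o[2])/d[2]
def proj(c,p):
    q=np.array(c['K'])@(np.array(c['rotation']).T@(np.array(p)-c['origin'])); return q[:2]/q[2]
E
python3 - <<'E'
from h import *
s=robot.state();print(s['t'],s['ee_pos'],s['ee_rot'],s['opening'])
a=cap('scene');save(a,'pics/scene.png')
c=cap('top');save(c,'pics/top.png');print(c['origin'],c['K'])
for q in ['tray','rack','jar_tall','jar_squat','jar_square','jar_small','pad_tall','pad_squat','pad_square','pad_small']:
    print(q,[(np.round(d['at']),round(d['conf'],2),np.round(ray(c,d['at'],0.023 if 'jar' in q else 0.018 if 'pad' in q else 0),3)) for d in robot.landmark_of(q,'top')],[(np.round(d['rect']),round(d['conf'],2)) for d in robot.look_for(q,'top')])
E
```

```text
pics
0.0 [0.16181435 0.62911516 0.23067555] [-3.14154891e+00  1.21198088e-03  1.31900111e+00] 0.0853338186241615
[0.39749282 0.00686793 1.22447392] [[417.37868909   0.         249.59352802]
 [  0.         417.37868909 191.60981274]
 [  0.           0.           1.        ]]Traceback (most recent call last):
  File "<stdin>", line 6, in <module>
  File "h.py", line 13, in ray
    return o+d*(z-o[2])/d[2]
                        ~^^^
IndexError: invalid index to scalar variable.
```

View pics/top.png

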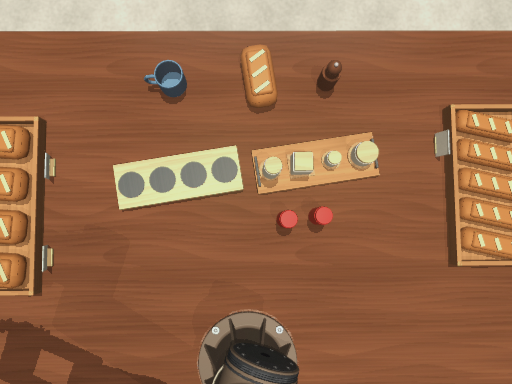

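View pics/scene.png

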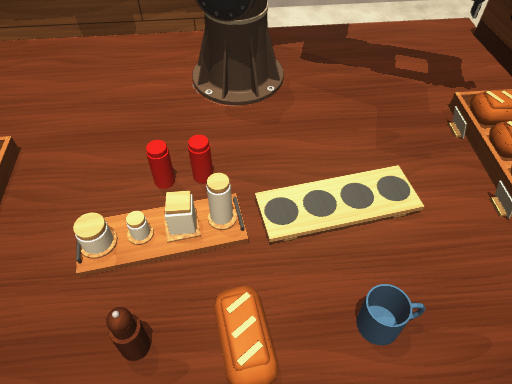

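The top view shows, left to right on the tray (+y is image left), tall (272,168), square (302,162), small (333,158) and squat (365,153). The rack discs are at (131,184), (162,179), (194,174) and (225,169). Only the two red look-alikes at (288,219) and (322,215) could be taken for jar_tall; the white jar at (272,168) is the one I want.

```bash
python3 - <<'E'
from h import *
c=robot.capture('top'); print(np.array(c['rotation']))
R_=np.array(c['rotation'])
if R_.shape!=(3,3): print('euler?'); 
E
sed -i "s/    return c$/    r=np.array(c['rotation'])\n    if r.shape==(3,): c['rotation']=R.from_euler('xyz',r).as_matrix()\n    return c/" h.py
python3 - <<'E'
from h import *
s=robot.state()
c=cap('top')
for q in ['tray','rack','jar_tall','jar_squat','jar_square','jar_small','pad_tall','pad_squat','pad_square','pad_small']:
    z=0.023 if 'jar' in q else 0.018 if 'pad' in q else 0
    print(q,[(np.round(d['at']),round(d['conf'],2),np.round(ray(c,d['at'],z),3)) for d in robot.landmark_of(q,'top')])
# rack discs
im=cv2.cvtColor(np.ascontiguousarray(np.array(c['pixels'])),cv2.COLOR_RGB2HSV)
p=np.array(c['pixels']).astype(int)
m=((p.max(2)<125)&(p.max(2)-p.min(2)<35)).astype(np.uint8); m[:,:105]=0;m[:,250:]=0;m[:130]=0;m[220:]=0
n,l,st,ce=cv2.connectedComponentsWithStats(m)
P=[]
for i in range(1,n):
    if st[i,4]>300:
        w=ray(c,ce[i],0.03);P.append(w[:2]);print('disc',ce[i].round(1),st[i,4],w.round(4))
for uv,z in [((272,167),.143),((302,162),.108),((333,158),.079),((366,153),.085),((288,219),.12),((322,215),.12)]: print(uv,ray(c,uv,z).round(4))
print(c['rotation'])
E
```

```text
[-3.07207743 -0.01337021 -1.57856326]
euler?
tray [(array([314., 164.]), 0.7, array([ 0.563, -0.203,  0.   ]))]
rack [(array([177., 179.]), 0.81, array([0.521, 0.204, 0.   ]))]
jar_tall [(array([317., 217.]), 0.9, array([ 0.408, -0.204,  0.023])), (array([270., 170.]), 0.76, array([ 0.542, -0.07 ,  0.023])), (array([283., 219.]), 0.63, array([ 0.401, -0.105,  0.023])), (array([316., 165.]), 0.51, array([ 0.557, -0.204,  0.023])), (array([299., 166.]), 0.48, array([ 0.555, -0.155,  0.023]))]
jar_squat [(array([362., 156.]), 0.72, array([ 0.584, -0.339,  0.023])), (array([271., 171.]), 0.34, array([ 0.541, -0.072,  0.023]))]
jar_square [(array([298., 163.]), 0.86, array([ 0.563, -0.151,  0.023]))]
jar_small [(array([327., 161.]), 0.73, array([ 0.569, -0.235,  0.023]))]
pad_tall [(array([297., 164.]), 0.57, array([ 0.562, -0.148,  0.018])), (array([270., 171.]), 0.52, array([ 0.542, -0.07 ,  0.018]))]
pad_squat [(array([362., 156.]), 0.66, array([ 0.583, -0.34 ,  0.018]))]
pad_square [(array([299., 168.]), 0.42, array([ 0.55 , -0.154,  0.018]))]
pad_small [(array([330., 160.]), 0.53, array([ 0.572, -0.245,  0.018]))]
(272, 167) [ 0.5367 -0.0672  0.143 ]
(302, 162) [ 0.5543 -0.1508  0.108 ]
(333, 158) [ 0.569  -0.2412  0.079 ]
(366, 153) [ 0.5815 -0.3317  0.085 ]
(288, 219) [ 0.401  -0.1095  0.12  ]
(322, 215) [ 0.4109 -0.1998  0.12  ]
[[-0.00776617 -0.99756191  0.06935356]
 [-0.99988046  0.00681947 -0.0138766 ]
 [ 0.01336981 -0.06945304 -0.99749563]]
```

```bash
cat >> h.py <<'E'
def plan(pos,yaw,n=10,lag=None):
    """print equal steps (units) from current pose to pos,yaw (tool down), turning about z on the way"""
    s=robot.state(); p=np.array(s['ee_pos']); y0=R.from_euler('xyz',s['ee_rot']).as_matrix()[:2,0]; y0=np.arctan2(y0[1],y0[0])
    d=(np.array(pos)-p)/n; dy=(yaw-y0+np.pi)%(2*np.pi)-np.pi
    for i in range(n if abs(dy)>.03 else 1):
        a=y0+dy*i/n   # axes at start of row
        c_,s_=np.cos(a),np.sin(a)
        print([0,0,round(-dy/n/np.radians(8),2)],np.round(np.array([c_*d[0]+s_*d[1],s_*d[0]-c_*d[1],-d[2]])/.04,2).tolist())
    print('total units',(np.array([c_*d[0]+s_*d[1],s_*d[0]-c_*d[1],-d[2]])*n/.04).round(2))
E
python3 - <<'E'
from h import *
plan([.46,.24,.33],.165,14)
im=cv2.imread('pics/top.png')
print(im[184,131],im[179,162],im[174,194],im[169,225],im[190,147])
m=(im.max(2)<120)&(im.max(2).astype(int)-im.min(2)<40); m=m.astype(np.uint8)
m[:,:115]=0;m[:,242:]=0;m[:150]=0;m[208:]=0
n,l,st,ce=cv2.connectedComponentsWithStats(m)
c=cap('top')
for i in range(1,n):
    if st[i,4]>100: print(st[i,4],ce[i].round(1),ray(c,ce[i],.03).round(4))
E
```

```text
[0, 0, np.float64(0.59)] [-0.54, 0.69, -0.18]
[0, 0, np.float64(0.59)] [-0.48, 0.73, -0.18]
[0, 0, np.float64(0.59)] [-0.42, 0.77, -0.18]
[0, 0, np.float64(0.59)] [-0.36, 0.8, -0.18]
[0, 0, np.float64(0.59)] [-0.29, 0.83, -0.18]
[0, 0, np.float64(0.59)] [-0.22, 0.85, -0.18]
[0, 0, np.float64(0.59)] [-0.15, 0.86, -0.18]
[0, 0, np.float64(0.59)] [-0.08, 0.87, -0.18]
[0, 0, np.float64(0.59)] [-0.01, 0.88, -0.18]
[0, 0, np.float64(0.59)] [0.07, 0.87, -0.18]
[0, 0, np.float64(0.59)] [0.14, 0.86, -0.18]
[0, 0, np.float64(0.59)] [0.21, 0.85, -0.18]
[0, 0, np.float64(0.59)] [0.28, 0.83, -0.18]
[0, 0, np.float64(0.59)] [0.35, 0.8, -0.18]
total units [ 4.84 11.27 -2.47]
[116 124 123] [118 127 126] [120 130 128] [121 132 131] [170 229 224]
```

send_rows(
  rows=[
    [0,0,0.59,-0.54,0.69,-0.18,1],
    [0,0,0.59,-0.48,0.73,-0.18,1],
    [0,0,0.59,-0.42,0.77,-0.18,1],
    [0,0,0.59,-0.36,0.8,-0.18,1],
    [0,0,0.59,-0.29,0.83,-0.18,1],
    [0,0,0.59,-0.22,0.85,-0.18,1],
    [0,0,0.59,-0.15,0.86,-0.18,1],
    [0,0,0.59,-0.08,0.87,-0.18,1],
    [0,0,0.59,0,0.88,-0.18,1],
    [0,0,0.59,0.07,0.87,-0.18,1],
  ],
)

```text
t: 2.05
ee_pos: [0.3758, 0.3505, 0.3037]
ee_rot: [-3.142, -0.0, 0.492]
wrist_force: [0.1, -0.2, 0.9]
opening: 0.0856
```

send_rows(
  rows=[
    [0,0,0.59,0.14,0.86,-0.18,1],
    [0,0,0.59,0.21,0.85,-0.18,1],
    [0,0,0.59,0.28,0.83,-0.18,1],
    [0,0,0.59,0.35,0.8,-0.18,1],
    [0,0,0,0,0,0,1],
    [0,0,0,0,0,0,1],
    [0,0,0,0,0,0,1],
    [0,0,0,0,0,0,1],
    [0,0,0,0,0,0,1],
    [0,0,0,0,0,0,1],
  ],
)

```text
t: 3.3
ee_pos: [0.4604, 0.2408, 0.3321]
ee_rot: [3.142, 0.0, 0.166]
wrist_force: [0.6, -0.5, 0.4]
opening: 0.0853
```

```bash
cat > r.py <<'E'
from h import *
def discs(cam):
    c=cap(cam); im=np.ascontiguousarray(np.array(c['pixels'])[:,:,::-1])
    m=((im.max(2)<160)&(im.min(2)>55)&(im.max(2).astype(int)-im.min(2)<30)).astype(np.uint8)
    if cam=='top': m[:,:115]=0;m[:,245:]=0;m[:145]=0;m[210:]=0
    m=cv2.morphologyEx(m,cv2.MORPH_OPEN,np.ones((3,3)))
    n,l,st,ce=cv2.connectedComponentsWithStats(m)
    for i in range(1,n):
        if st[i,4]>250: print(cam,st[i],ce[i].round(1),ray(c,ce[i],.03).round(4))
    return c
if __name__=='__main__':
    discs('top'); c=discs('wrist'); save(c,'pics/w1.png'); print(robot.state()['ee_pos'],robot.state()['ee_rot'],c['origin'])
E
python3 r.py
```

```text
top [212 157  25  25 513] [224.1 169.1] [0.5459 0.0632 0.03  ]
top [181 162  25  25 513] [193.  174.1] [0.5321 0.1523 0.03  ]
top [150 167  25  26 522] [162.  179.3] [0.5177 0.2411 0.03  ]
wrist [ 270   74   48   50 1893] [293.2  98.5] [0.5076 0.3306 0.03  ]
wrist [ 268  135   45   44 1544] [290.2 156.4] [0.5214 0.2415 0.03  ]
wrist [ 267  188   42   39 1274] [287.6 207.2] [0.5353 0.1527 0.03  ]
wrist [ 266  236   39   34 1064] [285.2 252.4] [0.5492 0.0635 0.03  ]
wrist [132 244  36  50 548] [148.6 268.7] [ 0.3012 -0.0131  0.03  ]
wrist [343 244  35  50 554] [361.  269.1] [0.6981 0.0513 0.03  ]
wrist [ 481  273   31   73 1343] [499.9 314.5] [ 1.0059 -0.0064  0.03  ]
wrist [260 300  24  36 735] [270.6 317.6] [ 0.55   -0.0894  0.03  ]
[0.46051428 0.2407548  0.33207911] [-3.14158227e+00  5.30906681e-05  1.65817435e-01] [0.44843755 0.32123268 0.4745246 ]
```

View pics/w1.png

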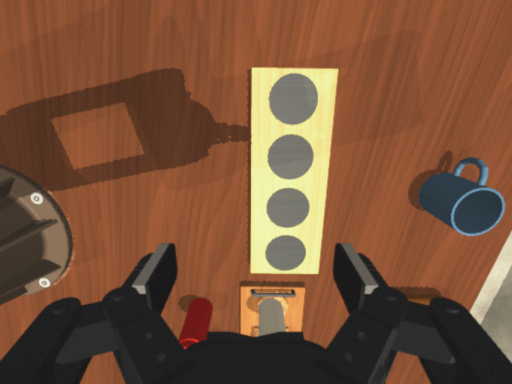

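The wrist view shows the four discs at (293,98), (290,156), (288,207) and (285,252), spaced 90 mm as specified, and agreeing with the top camera to 3 mm. A red look-alike is at (197,322) and the white tall jar at (271,315). Next I move above the tray.

send_rows(
  rows=[
    [0,0,0,0,0.86,0,1],
    [0,0,0,0,0.86,0,1],
    [0,0,0,0,0.86,0,1],
    [0,0,0,0,0.86,0,1],
    [0,0,0,0,0.86,0,1],
    [0,0,0,0,0.86,0,1],
    [0,0,0,0,0.86,0,1],
    [0,0,0,0,0.86,0,1],
    [0,0,0,0,0.86,0,1],
    [0,0,0,0,0.86,0,1],
  ],
)

```text
t: 4.65
ee_pos: [0.5174, -0.0998, 0.3321]
ee_rot: [3.142, -0.0, 0.166]
wrist_force: [1.0, 0.4, 0.6]
opening: 0.085
```

```bash
python3 - <<'E'
from h import *
robot.state()
c=cap('wrist'); save(c,'pics/w2.png'); s=robot.state();print(s['ee_pos'],s['ee_rot'][2],c['origin'])
import pickle;pickle.dump({k:np.array(c[k]) for k in('K','origin','rotation')},open('w2.pkl','wb'))
E
```

```text
[ 0.51813288 -0.10310555  0.33209467] 0.16504440610778026 [ 0.5053727  -0.01936698  0.47455926]
```

View pics/w2.png

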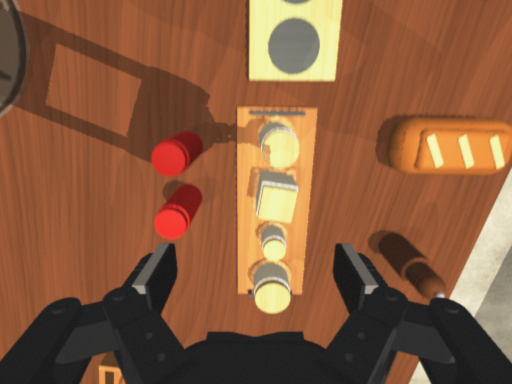

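```bash
python3 - <<'E'
from h import *
c=cap('wrist');im=np.ascontiguousarray(np.array(c['pixels'])[:,:,::-1]);save(c,'pics/w3.png')
s=robot.state();print(s['ee_pos'])
cr=cv2.resize(im[100:320,225:330],None,fx=5,fy=2.7*5/2.7,interpolation=cv2.INTER_CUBIC)[:, :]
cv2.imwrite('pics/w3c.png',cv2.resize(im[100:320,225:330],None,fx=2.7,fy=2.7,interpolation=cv2.INTER_CUBIC))
for uv in [(280,148),(277,206),(275,250),(273,295),(277,125),(262,230)]: print(uv,im[uv[1],uv[0]])
b=im.astype(int)
m=((b[:,:,2]>190)&(b[:,:,1]>170)&(b[:,:,2]-b[:,:,0]>45)).astype(np.uint8)
m[:105]=0;m[:,:240]=0;m[:,320:]=0
m=cv2.morphologyEx(m,cv2.MORPH_OPEN,np.ones((3,3)))
cs,_=cv2.findContours(m,cv2.RETR_EXTERNAL,cv2.CHAIN_APPROX_NONE)
cs=sorted([k for k in cs if cv2.contourArea(k)>120],key=lambda k:k[:,0,1].mean())
for k,z in zip(cs,[.143,.108,.079,.085]):
    P=np.array([ray(c,q[0],z)[:2] for q in k])*1000
    (cx,cy),r=cv2.minEnclosingCircle(P.astype(np.float32)); M=cv2.minAreaRect(P.astype(np.float32))
    print(cv2.boundingRect(k),'circ',round(cx,1),round(cy,1),round(r,1),'rect',np.round(M[0],1),np.round(M[1],1),round(M[2],1))
E
```

```text
[ 0.51774201 -0.10133763  0.33198918]
(280, 148) [162 241 244]
(277, 206) [175 245 244]
(275, 250) [179 245 244]
(273, 295) [168 243 244]
(277, 125) [141 174 193]
(262, 230) [106 129 144]
(240, 112, 74, 131) circ 538.8 -120.1 92.0 rect [ 526.1 -113.6] [179.1  75.2] 63.2
(246, 183, 59, 81) circ 563.5 -194.8 74.9 rect [ 562.3 -194.3] [ 81.1 130.9] 7.2
(260, 237, 32, 41) circ 589.0 -264.7 41.7 rect [ 592.2 -259.9] [40.9 80.3] 52.9
(255, 280, 35, 30) circ 589.1 -335.2 30.9 rect [ 588.7 -334.8] [58.8 60.5] 9.4
```

View pics/w3c.png

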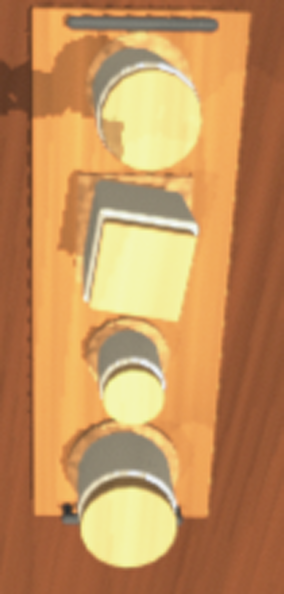

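The crop confirms the white jars from left to right: tall at full-frame (281,144), square at (278,198, slightly turned), small at (274,247) and squat at (273,296). The two red ones are off the tray. I'll tighten the lid mask.

```bash
cat > lids.py <<'E'
from h import *
def lids(c,zs,x0,x1,y0,y1):
    im=np.ascontiguousarray(np.array(c['pixels'])[:,:,::-1]); b=im.astype(int)
    m=((b[:,:,1]>215)&(b[:,:,2]>215)&(b[:,:,2]-b[:,:,0]>35)).astype(np.uint8)
    m[:y0]=0;m[y1:]=0;m[:,:x0]=0;m[:,x1:]=0
    m=cv2.morphologyEx(m,cv2.MORPH_OPEN,np.ones((3,3)))
    cs,_=cv2.findContours(m,cv2.RETR_EXTERNAL,cv2.CHAIN_APPROX_NONE)
    cs=sorted([k for k in cs if cv2.contourArea(k)>100],key=lambda k:k[:,0,1].mean())
    for k,z in zip(cs,zs):
        P=np.array([ray(c,q[0],z)[:2] for q in k])*1000
        (cx,cy),r=cv2.minEnclosingCircle(P.astype(np.float32)); M=cv2.minAreaRect(P.astype(np.float32))
        print(cv2.boundingRect(k),'circ',round(cx,1),round(cy,1),round(r,1),'rect',np.round(M[0],1),np.round(M[1],1),round(M[2],1))
E
python3 - <<'E'
from lids import *
c=cap('wrist'); print(robot.state()['ee_pos'])
lids(c,[.143,.108,.079,.085],240,320,105,330)
E
```

```text
[ 0.51740718 -0.09992952  0.33193365]
(264, 128, 35, 36) circ 547.1 -70.0 22.4 rect [548.6 -68.7] [40.  43.6] 31.1
(259, 184, 38, 36) circ 561.0 -154.6 33.0 rect [ 561.3 -154.8] [48.2 48.5] 0.3
(264, 239, 22, 20) circ 576.2 -245.8 18.7 rect [ 576.3 -246.5] [34.5 35.4] 9.2
(256, 282, 34, 29) circ 588.8 -335.2 29.8 rect [ 589.1 -335.5] [57.1 58.6] 9.4
```

send_rows(
  rows=[
    [0,0,0,0.29,-0.23,0.6,1],
    [0,0,0,0.29,-0.23,0.7,1],
    [0,0,0,0.29,-0.23,0.7,1],
    [0,0,0,0,0,0.7,1],
    [0,0,0,0,0,0.7,1],
    [0,0,0,0,0,0.7,1],
    [0,0,0,0,0,0.7,1],
    [0,0,0,0,0,0.7,1],
    [0,0,0,0,0,0.5,1],
    [0,0,0,0,0,0.2,1],
  ],
)

```text
t: 6.05
ee_pos: [0.5464, -0.0649, 0.0832]
ee_rot: [-3.141, 0.001, 0.166]
wrist_force: [1.1, 0.8, 0.3]
opening: 0.0851
```

send_rows(
  force=40,
  rows=[
    [0,0,0,0,0,0,-1],
    [0,0,0,0,0,0,-1],
    [0,0,0,0,0,0,-1],
    [0,0,0,0,0,0,-1],
    [0,0,0,0,0,0,-1],
    [0,0,0,0,0,0,-1],
    [0,0,0,0,0,0,-1],
    [0,0,0,0,0,0,-1],
    [0,0,0,0,0,0,-1],
    [0,0,0,0,0,0,-1],
  ],
)

```text
t: 7.3
ee_pos: [0.5475, -0.0658, 0.0851]
ee_rot: [3.141, -0.001, 0.166]
wrist_force: [-3.3, -0.2, 7.7]
opening: 0.049
```

```bash
python3 - <<'E'
from h import *
s=robot.state();print(s['t'],s['ee_pos'],s['ee_rot'],s['opening'],s['wrist_force'])
c=cap('wrist');save(c,'pics/w4.png')
plan([.5484,.0659,.2],.165)
E
```

```text
7.3 [ 0.5474955  -0.06575453  0.08505262] [ 3.14116760e+00 -1.21666145e-03  1.65529413e-01] 0.049034985269816866 [-3.34378507 -0.16956074  7.65290194]
[0, 0, np.float64(0.0)] [0.06, -0.32, -0.29]
total units [ 0.57 -3.24 -2.87]
```

View pics/w4.png

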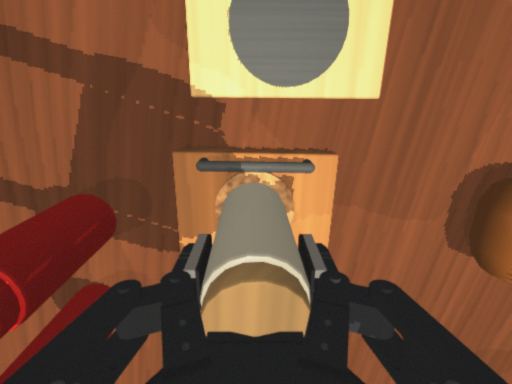

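```bash
python3 - <<'E'
from h import *
import pickle
c=pickle.load(open('w2.pkl','rb'))
c['origin']=c['origin']+np.array([.51774-.51813,-.10134+.1031,0])
for uv,z in [((281,144.1),.143),((278,198),.108),((274.2,246.7),.079),((272.6,295.5),.085)]:print(ray(c,uv,z).round(4))
E
```

```text
[ 0.5455 -0.0642  0.143 ]
[ 0.5604 -0.1451  0.108 ]
[ 0.5747 -0.2395  0.079 ]
[ 0.5886 -0.3302  0.085 ]
```

send_rows(
  rows=[
    [0,0,0,0,0,-0.3,-1],
    [0,0,0,0,0,-0.4,-1],
    [0,0,0,0,0,-0.3,-1],
    [0,0,0,0.1,-0.5,0,-1],
    [0,0,0,0.1,-0.6,0,-1],
    [0,0,0,0.1,-0.7,0,-1],
    [0,0,0,0.1,-0.7,0,-1],
    [0,0,0,0.1,-0.5,0,-1],
    [0,0,0,0.06,-0.18,0,-1],
    [0,0,0,0,0,0,-1],
  ],
)

```text
t: 8.6
ee_pos: [0.5483, 0.0638, 0.1241]
ee_rot: [3.141, -0.0, 0.167]
wrist_force: [-0.1, -0.4, -2.6]
opening: 0.0492
```

```bash
python3 - <<'E'
from h import *
s=robot.state();print(s['t'],s['ee_pos'],s['ee_rot'],s['opening'],s['wrist_force'])
c=cap('scene');save({'pixels':np.array(c['pixels'])[100:290,60:440]},'pics/s2.png')
plan([.5485,.0635,.093],.165)
E
```

```text
8.6 [0.5483004  0.0637704  0.12406931] [ 3.14148004e+00 -2.78399731e-05  1.66538132e-01] 0.04918471716808547 [-0.07328983 -0.38437042 -2.5754456 ]
[0, 0, np.float64(0.0)] [0.0, -0.0, 0.08]
total units [ 0.01 -0.01  0.78]
```

View pics/s2.png

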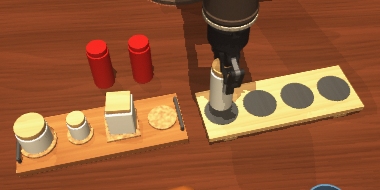

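The tall jar is held over the right-hand disc (crop ~(220,108)), with the other three undisturbed. Now I lower it.

send_rows(
  rows=[
    [0,0,0,0,0,0.3,-1],
    [0,0,0,0,0,0.3,-1],
    [0,0,0,0,0,0.15,-1],
    [0,0,0,0,0,0.05,-1],
    [0,0,0,0,0,0,-1],
    [0,0,0,0,0,0,1],
    [0,0,0,0,0,0,1],
    [0,0,0,0,0,0,1],
    [0,0,0,0,0,0,1],
    [0,0,0,0,0,0,1],
  ],
)

```text
t: 9.9
ee_pos: [0.5482, 0.0635, 0.0921]
ee_rot: [-3.142, -0.0, 0.166]
wrist_force: [-1.1, -0.4, -1.1]
opening: 0.0853
```

send_rows(
  rows=[
    [0,0,0,0,0,-0.4,1],
    [0,0,0,0,0,-1,1],
    [0,0,0,0,0,-1,1],
    [0,0,0,0,0.2,-1,1],
    [0,0,0,0,0.6,-1,1],
    [0,0,0,0,0.8,-1,1],
    [0,0,0,0,1,0,1],
    [0,0,0,0,1,0,1],
    [0,0,0,0,0.5,0,1],
    [0,0,0,0,0,0,1],
  ],
)

```text
t: 11.15
ee_pos: [0.5752, -0.099, 0.3085]
ee_rot: [3.142, -0.0, 0.164]
wrist_force: [-0.8, 0.2, -0.1]
opening: 0.0856
```

send_rows(
  rows=[
    [0,0,0.4,0,0,0,1],
    [0,0,0.4,0,0,0,1],
    [0,0,0.4,0,0,0,1],
    [0,0,0,0,0,0,1],
    [0,0,0,0,0,0,1],
    [0,0,0,0,0,0,1],
    [0,0,0,0,0,0,1],
    [0,0,0,0,0,0,1],
    [0,0,0,0,0,0,1],
    [0,0,0,0,0,0,1],
  ],
)

```text
t: 12.4
ee_pos: [0.5752, -0.0983, 0.3081]
ee_rot: [3.142, 0.0, -0.002]
wrist_force: [-0.5, -0.1, -0.7]
opening: 0.0852
```

```bash
python3 - <<'E'
from lids import *
for i in range(2):
    s=robot.state();print(s['t'],s['ee_pos'],s['ee_rot'],s['opening'])
    c=cap('wrist')
    lids(c,[.143,.108,.079,.085],235,325,0,340)
save(c,'pics/w5.png')
E
```

```text
12.4 [ 0.57523673 -0.09829362  0.30808578] [ 3.14158209e+00  3.14548645e-05 -1.92550768e-03] 0.085235217926268
(235, 0, 49, 72) circ 578.1 41.3 37.7 rect [581.9  41.3] [62.7 49.3] 89.8
(235, 190, 27, 34) circ 567.6 -155.2 29.7 rect [ 567.7 -155.2] [47.8 35.7] 89.8
(243, 244, 23, 21) circ 576.2 -246.2 18.4 rect [ 575.6 -245.9] [35.5 34.3] 89.8
(245, 289, 36, 30) circ 589.2 -335.5 29.7 rect [ 589.2 -335.2] [58.  57.5] 89.7
12.45 [ 0.57523336 -0.09828216  0.30809848] [ 3.14159029e+00 -5.96801659e-06 -1.87888433e-03] 0.08541255433752912
(235, 0, 49, 72) circ 578.1 41.4 37.7 rect [581.9  41.3] [62.7 49.3] 89.8
(235, 190, 27, 34) circ 567.6 -155.2 29.7 rect [ 567.7 -155.2] [47.8 35.7] 89.8
(243, 244, 23, 21) circ 576.2 -246.2 18.4 rect [ 575.6 -245.9] [35.5 34.2] 89.8
(245, 289, 36, 30) circ 589.2 -335.5 29.7 rect [ 589.2 -335.2] [58.  57.5] 89.7
```

View pics/w5.png

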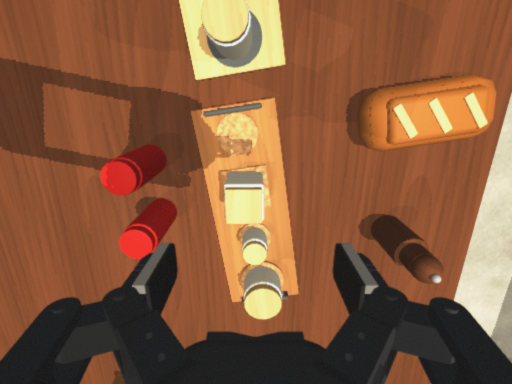

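The tall jar stands upright on the right-hand disc (~(230,40)). The square jar's faces are now parallel to the jaws at (245,198). Going down to it.

send_rows(
  rows=[
    [0,0,0,-0.12,0.4,0.5,1],
    [0,0,0,-0.12,0.5,0.7,1],
    [0,0,0,-0.12,0.52,0.7,1],
    [0,0,0,0,0,0.8,1],
    [0,0,0,0,0,0.8,1],
    [0,0,0,0,0,0.8,1],
    [0,0,0,0,0,0.8,1],
    [0,0,0,0,0,0.7,1],
    [0,0,0,0,0,0.5,1],
    [0,0,0,0,0,0.15,1],
  ],
)

```text
t: 13.75
ee_pos: [0.5601, -0.1548, 0.049]
ee_rot: [-3.141, 0.002, -0.002]
wrist_force: [0.5, -0.2, 0.4]
opening: 0.0854
```

send_rows(
  force=45,
  rows=[
    [0,0,0,0,0,0,-1],
    [0,0,0,0,0,0,-1],
    [0,0,0,0,0,0,-1],
    [0,0,0,0,0,0,-1],
    [0,0,0,0,0,0,-1],
    [0,0,0,0,0,0,-1],
    [0,0,0,0,0,0,-1],
    [0,0,0,0,0,0,-1],
    [0,0,0,0,0,-0.3,-1],
    [0,0,0,0,0,-0.4,-1],
  ],
)

```text
t: 15.0
ee_pos: [0.5606, -0.155, 0.079]
ee_rot: [-3.141, 0.0, -0.002]
wrist_force: [0.7, 0.9, -3.9]
opening: 0.0554
```

```bash
python3 - <<'E'
from h import *
s=robot.state();print(s['t'],s['ee_pos'],s['ee_rot'],s['opening'],s['wrist_force'])
plan([.5345,.1527,.09],0.0)
E
```

```text
15.0 [ 0.56057431 -0.15495897  0.07897036] [-3.14147759e+00  3.82736828e-04 -1.81959561e-03] 0.05538527449505242 [ 0.66104109  0.87212018 -3.90625629]
[0, 0, np.float64(-0.0)] [-0.07, -0.77, -0.03]
total units [-0.67 -7.69 -0.28]
```

send_rows(
  rows=[
    [0,0,0,0,-0.3,-0.85,-1],
    [0,0,0,-0.07,-0.7,-0.85,-1],
    [0,0,0,-0.1,-0.8,-0.85,-1],
    [0,0,0,-0.1,-0.9,-0.85,-1],
    [0,0,0,-0.1,-0.9,0,-1],
    [0,0,0,-0.1,-0.9,0,-1],
    [0,0,0,-0.1,-0.9,0,-1],
    [0,0,0,-0.1,-0.9,0,-1],
    [0,0,0,0,-0.9,0,-1],
    [0,0,0,0,-0.49,0,-1],
  ],
)

```text
t: 16.25
ee_pos: [0.5343, 0.1542, 0.2151]
ee_rot: [-3.141, -0.001, -0.001]
wrist_force: [0.4, -0.7, -3.5]
opening: 0.0557
```

send_rows(
  rows=[
    [0,0,0,0,0,0.4,-1],
    [0,0,0,0,0,0.8,-1],
    [0,0,0,0,0,0.8,-1],
    [0,0,0,0,0,0.8,-1],
    [0,0,0,0,0,0.5,-1],
    [0,0,0,0,0,0.3,-1],
    [0,0,0,0,0,0,-1],
    [0,0,0,0,0,0,-1],
    [0,0,0,0,0,0,-1],
    [0,0,0,0,0,0,-1],
  ],
)

```text
t: 17.5
ee_pos: [0.5348, 0.1527, 0.0707]
ee_rot: [-3.141, -0.001, -0.002]
wrist_force: [0.6, 0.2, -4.8]
opening: 0.0556
```

```bash
python3 - <<'E'
from h import *
s=robot.state();print(s['t'],s['ee_pos'],s['ee_rot'],s['opening'],s['wrist_force'])
plan([.5345,.1527,.0575],0.0)
c=cap('wrist');save(c,'pics/w6.png')
E
```

```text
17.5 [0.53481207 0.15273307 0.07065825] [-3.14138697e+00 -9.24091761e-04 -1.73202068e-03] 0.05555488685645244 [ 0.58779471  0.1643981  -4.82708882]
[0, 0, np.float64(-0.0)] [-0.0, 0.0, 0.03]
total units [-0.01  0.    0.33]
```

View pics/w6.png

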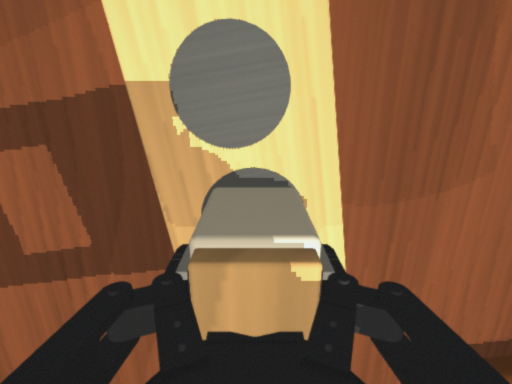

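send_rows(
  rows=[
    [0,0,0,0,0,0.2,-1],
    [0,0,0,0,0,0.13,-1],
    [0,0,0,0,0,0,-1],
    [0,0,0,0,0,0,1],
    [0,0,0,0,0,0,1],
    [0,0,0,0,0,0,1],
    [0,0,0,0,0,0,1],
    [0,0,0,0,0,-0.5,1],
    [0,0,0,0,0,-0.9,1],
    [0,0,0,0,0,-0.9,1],
  ],
)

```text
t: 18.8
ee_pos: [0.5342, 0.1526, 0.1497]
ee_rot: [3.141, 0.001, -0.002]
wrist_force: [1.2, 0.5, 0.0]
opening: 0.0856
```

send_rows(
  rows=[
    [0,0,0,0,0,-0.9,1],
    [0,0,0,0,0.3,-0.9,1],
    [0,0,0,0.1,1,0,1],
    [0,0,0,0.1,1,0,1],
    [0,0,0,0.1,1,0,1],
    [0,0,0,0.2,1,0,1],
    [0,0,0,0.2,1,0,1],
    [0,0,0,0.2,1,0,1],
    [0,0,0,0.14,1,0,1],
    [0,0,0,0,0.7,0,1],
  ],
)

```text
t: 20.05
ee_pos: [0.5756, -0.1692, 0.2207]
ee_rot: [3.141, -0.0, -0.003]
wrist_force: [-0.4, -0.1, -0.4]
opening: 0.0854
```

send_rows(
  rows=[
    [0,0,0,0,0,0,1],
    [0,0,0,0,0,0,1],
    [0,0,0,0,0,0,1],
    [0,0,0,0,0,0,1],
    [0,0,0,0,0,0,1],
    [0,0,0,0,0,0,1],
    [0,0,0,0,0,0,1],
    [0,0,0,0,0,0,1],
    [0,0,0,0,0,0,1],
    [0,0,0,0,0,0,1],
  ],
)

```text
t: 21.3
ee_pos: [0.5755, -0.1675, 0.2209]
ee_rot: [3.142, -0.0, -0.002]
wrist_force: [0.6, -0.3, -0.3]
opening: 0.0853
```

```bash
python3 - <<'E'
from lids import *
s=robot.state();print(s['t'],s['ee_pos'],s['ee_rot'],s['opening'],s['wrist_force'])
c=cap('wrist');save(c,'pics/w7.png');lids(c,[.079,.085],190,320,130,340)
plan([.576,-.246,.032],0.0)
t=cap('top');save({'pixels':cv2.resize(np.array(t['pixels'])[130:230,100:400],None,fx=2.6,fy=2.6)},'pics/t2.png')
E
```

```text
21.3 [ 0.57549864 -0.16747782  0.22091837] [ 3.14158617e+00 -3.46378710e-05 -1.96372557e-03] 0.08533650988628906 [ 0.60916123 -0.31788107 -0.32856327]
(220, 131, 24, 17) circ 553.9 -126.4 13.1 rect [ 553.4 -125.7] [16.4 23.8] 89.8
(228, 176, 17, 11) circ 557.3 -171.2 8.7 rect [ 557.7 -169. ] [10.6 17. ] 83.8
[0, 0, np.float64(-0.0)] [0.0, 0.2, 0.47]
total units [0.02 1.96 4.72]
```

View pics/w7.png

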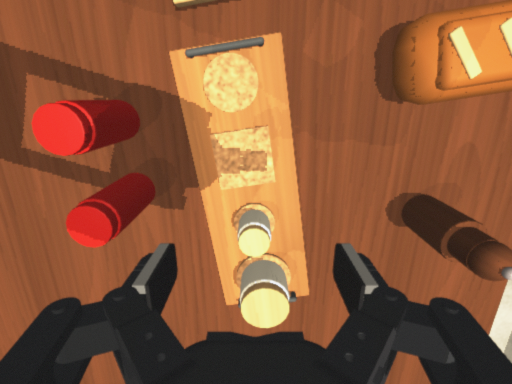

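View pics/t2.png

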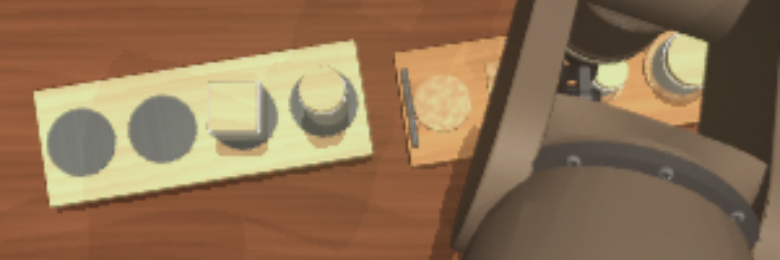

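Empty pads lie at (231,81) and (244,157), the small jar's lid is at (254,241) and the squat's at (265,307). In the top crop, both placed jars stand upright on the two right-hand discs. Now the small jar.

send_rows(
  rows=[
    [0,0,0,0,0.6,0.2,1],
    [0,0,0,0,0.7,0.3,1],
    [0,0,0,0,0.66,0.4,1],
    [0,0,0,0,0,0.7,1],
    [0,0,0,0,0,0.7,1],
    [0,0,0,0,0,0.7,1],
    [0,0,0,0,0,0.7,1],
    [0,0,0,0,0,0.6,1],
    [0,0,0,0,0,0.3,1],
    [0,0,0,0,0,0.12,1],
  ],
)

```text
t: 22.65
ee_pos: [0.5751, -0.2463, 0.0315]
ee_rot: [-3.141, 0.001, -0.002]
wrist_force: [0.3, -0.6, -0.2]
opening: 0.0854
```

send_rows(
  force=30,
  rows=[
    [0,0,0,0,0,0,-1],
    [0,0,0,0,0,0,-1],
    [0,0,0,0,0,0,-1],
    [0,0,0,0,0,0,-1],
    [0,0,0,0,0,0,-1],
    [0,0,0,0,0,0,-1],
    [0,0,0,0,0,0,-1],
    [0,0,0,0,0,0,-1],
    [0,0,0,0,0,-0.4,-1],
    [0,0,0,0,0,-0.6,-1],
  ],
)

```text
t: 23.9
ee_pos: [0.5751, -0.2457, 0.0731]
ee_rot: [-3.141, 0.001, -0.002]
wrist_force: [-0.4, -0.4, -0.7]
opening: 0.0412
```

```bash
python3 - <<'E'
from h import *
s=robot.state();print(s['t'],s['ee_pos'],s['ee_rot'],s['opening'],s['wrist_force'])
plan([.5207,.2416,.21],0.0)
E
```

```text
23.9 [ 0.57513446 -0.24568952  0.073109  ] [-3.14131958e+00  5.53117438e-04 -1.77292197e-03] 0.04118140261288826 [-0.37498908 -0.39763339 -0.6975722 ]
[0, 0, np.float64(-0.0)] [-0.14, -1.22, -0.34]
total units [ -1.38 -12.18  -3.42]
```

send_rows(
  rows=[
    [0,0,0,0,-0.3,-0.86,-1],
    [0,0,0,-0.1,-0.7,-0.86,-1],
    [0,0,0,-0.1,-1,-0.85,-1],
    [0,0,0,-0.1,-1,-0.85,-1],
    [0,0,0,-0.1,-1,0,-1],
    [0,0,0,-0.1,-1,0,-1],
    [0,0,0,-0.1,-1,0,-1],
    [0,0,0,-0.1,-1,0,-1],
    [0,0,0,-0.1,-1,0,-1],
    [0,0,0,-0.1,-1,0,-1],
  ],
)

```text
t: 25.15
ee_pos: [0.5398, 0.1156, 0.2102]
ee_rot: [-3.141, -0.001, -0.002]
wrist_force: [1.0, -0.0, -1.0]
opening: 0.0412
```

send_rows(
  rows=[
    [0,0,0,-0.2,-1,0,-1],
    [0,0,0,-0.2,-1,0,-1],
    [0,0,0,-0.1,-0.8,0,-1],
    [0,0,0,-0.08,-0.38,0.3,-1],
    [0,0,0,0,0,0.7,-1],
    [0,0,0,0,0,0.8,-1],
    [0,0,0,0,0,0.8,-1],
    [0,0,0,0,0,0.7,-1],
    [0,0,0,0,0,0.4,-1],
    [0,0,0,0,0,0.1,-1],
  ],
)

```text
t: 26.4
ee_pos: [0.5167, 0.2411, 0.0563]
ee_rot: [3.141, 0.001, -0.002]
wrist_force: [0.2, 0.0, -0.8]
opening: 0.0409
```

```bash
python3 - <<'E'
from h import *
s=robot.state();print(s['t'],s['ee_pos'],s['ee_rot'],s['opening'],s['wrist_force'])
plan([.5207,.2416,.040],0.0)
E
```

```text
26.4 [0.51672848 0.24105591 0.05630753] [ 3.14110385e+00  1.06065346e-03 -2.02029246e-03] 0.040853734096404686 [ 0.15410539  0.01359912 -0.78721957]
[0, 0, np.float64(-0.0)] [0.01, -0.0, 0.04]
total units [ 0.1  -0.01  0.41]
```

send_rows(
  rows=[
    [0,0,0,0.1,0,0.2,-1],
    [0,0,0,0,0,0.16,-1],
    [0,0,0,0,0,0.05,-1],
    [0,0,0,0,0,0,-1],
    [0,0,0,0,0,0,1],
    [0,0,0,0,0,0,1],
    [0,0,0,0,0,0,1],
    [0,0,0,0,0,0,1],
    [0,0,0,0,0,-0.5,1],
    [0,0,0,0,0,-0.8,1],
  ],
)

```text
t: 27.65
ee_pos: [0.5203, 0.2412, 0.0923]
ee_rot: [3.141, 0.002, -0.002]
wrist_force: [-0.2, -0.4, 0.7]
opening: 0.0854
```

send_rows(
  rows=[
    [0,0,0,0,0,-0.9,1],
    [0,0,0,0,0,-0.9,1],
    [0,0,0,0,0.3,-0.9,1],
    [0,0,0,0.1,0.7,-0.5,1],
    [0,0,0,0.1,1,0,1],
    [0,0,0,0.1,1,0,1],
    [0,0,0,0.1,1,0,1],
    [0,0,0,0.1,1,0,1],
    [0,0,0,0.1,1,0,1],
    [0,0,0,0.1,1,0,1],
  ],
)

```text
t: 28.9
ee_pos: [0.5485, -0.0399, 0.2206]
ee_rot: [3.142, -0.0, -0.002]
wrist_force: [1.0, -0.0, 0.3]
opening: 0.0851
```

send_rows(
  rows=[
    [0,0,0,0.2,1,0,1],
    [0,0,0,0.2,1,0,1],
    [0,0,0,0.2,1,0,1],
    [0,0,0,0.2,1,0,1],
    [0,0,0,0.1,0.6,0,1],
    [0,0,0,0,0,0,1],
    [0,0,0,0,0,0,1],
    [0,0,0,0,0,0,1],
    [0,0,0,0,0,0,1],
    [0,0,0,0,0,0,1],
  ],
)

```text
t: 30.15
ee_pos: [0.5842, -0.2222, 0.2206]
ee_rot: [3.142, -0.0, -0.001]
wrist_force: [0.9, 0.2, -0.2]
opening: 0.0853
```

```bash
python3 - <<'E'
from lids import *
s=robot.state();print(s['t'],s['ee_pos'],s['ee_rot'],s['opening'],s['wrist_force'])
c=cap('wrist');save(c,'pics/w8.png');lids(c,[.085],190,340,220,340)
plan([.589,-.3352,.032],0.0)
E
```

```text
30.15 [ 0.58423701 -0.22222658  0.22060842] [ 3.14158026e+00 -6.76585777e-05 -1.26312957e-03] 0.08526511255656741 [ 0.85988312  0.1864856  -0.16918603]
(233, 250, 50, 43) circ 589.2 -335.5 30.2 rect [ 589.1 -336. ] [58.4 58.5] 89.8
[0, 0, np.float64(-0.0)] [0.01, 0.28, 0.47]
total units [0.12 2.82 4.72]
```

View pics/w8.png

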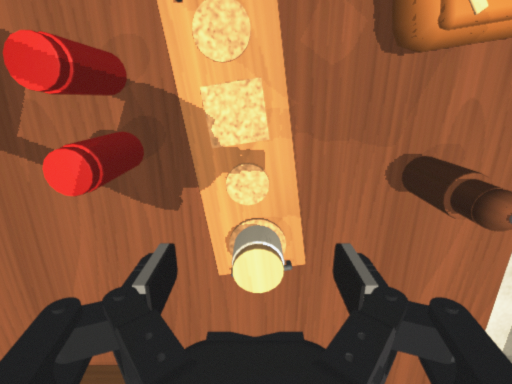

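Only the squat jar is left on the tray, lid at (258,271), and the three other pads are empty. Its position is the same as before.

send_rows(
  rows=[
    [0,0,0,0.04,0.6,0,1],
    [0,0,0,0.04,0.8,0.2,1],
    [0,0,0,0.04,0.8,0.4,1],
    [0,0,0,0,0.63,0.5,1],
    [0,0,0,0,0,0.7,1],
    [0,0,0,0,0,0.7,1],
    [0,0,0,0,0,0.7,1],
    [0,0,0,0,0,0.5,1],
    [0,0,0,0,0,0.3,1],
    [0,0,0,0,0,0.1,1],
  ],
)

```text
t: 31.45
ee_pos: [0.5887, -0.3359, 0.0559]
ee_rot: [-3.141, 0.0, -0.002]
wrist_force: [0.5, -0.6, 0.1]
opening: 0.0851
```

send_rows(
  rows=[
    [0,0,0,0,0,0.3,1],
    [0,0,0,0,0,0.22,1],
    [0,0,0,0,0,0.1,1],
    [0,0,0,0,0,0,1],
    [0,0,0,0,0,0,-1],
    [0,0,0,0,0,0,-1],
    [0,0,0,0,0,0,-1],
    [0,0,0,0,0,0,-1],
    [0,0,0,0,0,0,-1],
    [0,0,0,0,0,0,-1],
  ],
  force=45,
)

```text
t: 32.7
ee_pos: [0.5889, -0.336, 0.0323]
ee_rot: [3.141, -0.0, -0.002]
wrist_force: [-2.7, 0.1, 5.8]
opening: 0.0653
```

send_rows(
  rows=[
    [0,0,0,0,0,-0.4,-1],
    [0,0,0,0,0,-0.6,-1],
    [0,0,0,0,-0.3,-0.8,-1],
    [0,0,0,-0.1,-0.7,-0.9,-1],
    [0,0,0,-0.1,-1,-0.9,-1],
    [0,0,0,-0.1,-1,-0.8,-1],
    [0,0,0,-0.1,-1,0,-1],
    [0,0,0,-0.1,-1,0,-1],
    [0,0,0,-0.1,-1,0,-1],
    [0,0,0,-0.1,-1,0,-1],
  ],
)

```text
t: 33.95
ee_pos: [0.5611, -0.0545, 0.2087]
ee_rot: [3.142, -0.001, -0.002]
wrist_force: [0.5, -0.6, -2.9]
opening: 0.065
```

```bash
python3 - <<'E'
from h import *
s=robot.state();print(s['t'],s['ee_pos'],s['ee_rot'],s['opening'],s['wrist_force'])
plan([.507,.3305,.040],0.0)
E
```

```text
33.95 [ 0.5611131  -0.0545291   0.20872383] [ 3.14152544e+00 -1.04640751e-03 -1.92690305e-03] 0.06501995485069115 [ 0.51646086 -0.5977286  -2.87259412]
[0, 0, np.float64(-0.0)] [-0.14, -0.96, 0.42]
total units [-1.37 -9.62  4.22]
```

send_rows(
  rows=[
    [0,0,0,-0.1,-1,0,-1],
    [0,0,0,-0.2,-1,0,-1],
    [0,0,0,-0.2,-1,0,-1],
    [0,0,0,-0.2,-1,0,-1],
    [0,0,0,-0.2,-1,0,-1],
    [0,0,0,-0.2,-1,0,-1],
    [0,0,0,-0.1,-1,0,-1],
    [0,0,0,-0.1,-1,0,-1],
    [0,0,0,-0.1,-1,0,-1],
    [0,0,0,0,-0.65,0,-1],
  ],
)

```text
t: 35.2
ee_pos: [0.5056, 0.3321, 0.2087]
ee_rot: [-3.141, -0.001, -0.001]
wrist_force: [0.4, 0.4, -2.5]
opening: 0.0649
```

send_rows(
  rows=[
    [0,0,0,0,0,0.4,-1],
    [0,0,0,0,0,0.8,-1],
    [0,0,0,0,0,0.9,-1],
    [0,0,0,0,0,0.8,-1],
    [0,0,0,0,0,0.6,-1],
    [0,0,0,0,0,0.3,-1],
    [0,0,0,0,0,0.1,-1],
    [0,0,0,0,0,0,-1],
    [0,0,0,0,0,0,-1],
    [0,0,0,0,0,0,-1],
  ],
)

```text
t: 36.45
ee_pos: [0.5064, 0.3305, 0.0524]
ee_rot: [-3.141, -0.001, -0.002]
wrist_force: [0.1, 0.1, -3.3]
opening: 0.065
```

```bash
python3 - <<'E'
from h import *
s=robot.state();print(s['t'],s['ee_pos'],s['ee_rot'],s['opening'],s['wrist_force'])
plan([.507,.3305,.040],0.0)
E
```

```text
36.45 [0.50636081 0.33049568 0.05235012] [-3.14106933e+00 -8.85746229e-04 -1.80912044e-03] 0.06500377016534854 [ 0.09200439  0.13475261 -3.32041845]
[0, 0, np.float64(-0.0)] [0.0, -0.0, 0.03]
total units [ 0.02 -0.    0.31]
```

send_rows(
  rows=[
    [0,0,0,0.02,0,0.2,-1],
    [0,0,0,0,0,0.1,-1],
    [0,0,0,0,0,0.02,-1],
    [0,0,0,0,0,0,-1],
    [0,0,0,0,0,0,1],
    [0,0,0,0,0,0,1],
    [0,0,0,0,0,0,1],
    [0,0,0,0,0,0,1],
    [0,0,0,0,0,-0.5,1],
    [0,0,0,0,0,-0.8,1],
  ],
)

```text
t: 37.7
ee_pos: [0.5061, 0.3299, 0.0905]
ee_rot: [3.14, 0.002, -0.002]
wrist_force: [0.3, 0.0, -0.1]
opening: 0.0856
```

send_rows(
  rows=[
    [0,0,0,0,0,-0.9,1],
    [0,0,0,0,0,-0.9,1],
    [0,0,0,0,0,-0.9,1],
    [0,0,0,0,0,-0.9,1],
    [0,0,0,0,0,-0.9,1],
    [0,0,0,0,0,-0.9,1],
    [0,0,0,0,0,-0.5,1],
    [0,0,0,0,0,0,1],
    [0,0,0,0,0,0,1],
    [0,0,0,0,0,0,1],
  ],
)

```text
t: 38.95
ee_pos: [0.5064, 0.33, 0.3257]
ee_rot: [3.141, 0.002, -0.002]
wrist_force: [-0.1, 0.2, -0.8]
opening: 0.0856
```

```bash
python3 - <<'E'
from lids import *
s=robot.state();print(s['t'],s['ee_pos'],s['ee_rot'],s['opening'],s['wrist_force'])
c=cap('wrist');c=cap('wrist');save(c,'pics/w9.png')
# expected lid & base circles if centred on discs
D=[(.507,.3306,.092,.033),(.5207,.2415,.086,.021),(.535,.1527,.115,.025),(.549,.0635,.15,.025)]
im=cv2.resize(cv2.imread('pics/w9.png'),None,fx=1.56,fy=1.56)
for x,y,h,r in D:
    for z,rr,col in [(h,r,(255,0,0)),(.03,.038,(0,0,255))]:
        pts=np.array([proj(c,[x+rr*np.cos(a),y+rr*np.sin(a),z]) for a in np.linspace(0,6.28,60)])*1.56
        cv2.polylines(im,[pts.astype(np.int32)],True,col,1)
cv2.imwrite('pics/w9o.png',im)
t=cap('scene');cv2.imwrite('pics/s3.png',cv2.resize(np.array(t['pixels'])[140:260,60:440,::-1],None,fx=2.1,fy=2.1,interpolation=cv2.INTER_CUBIC))
E
```

```text
38.95 [0.50638418 0.33000534 0.32567014] [ 3.14063799e+00  1.63076230e-03 -1.88529532e-03] 0.08555281640798781 [-0.14334405  0.17091675 -0.84016051]
```

View pics/w9o.png

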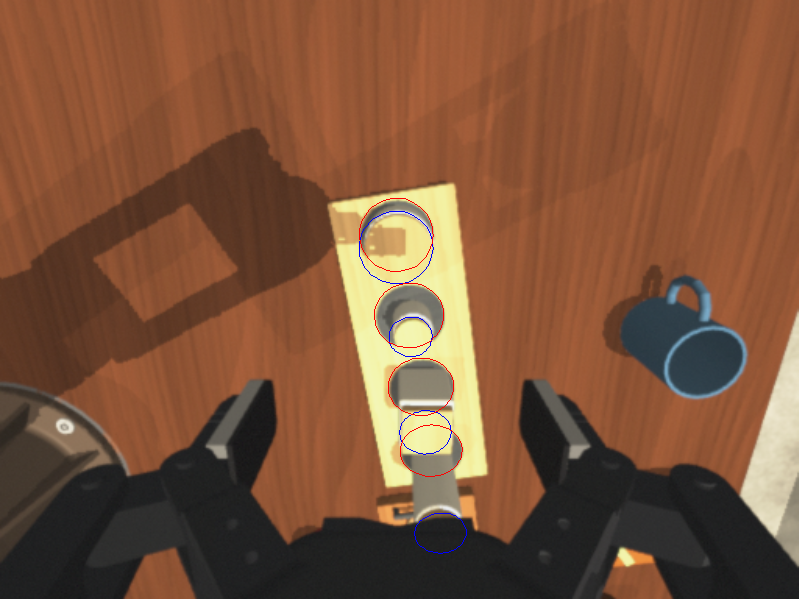

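View pics/s3.png

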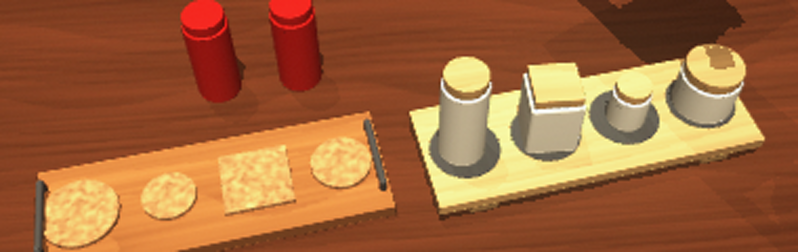

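The scene view shows all four jars upright on their discs in the right order (right to left: tall, square, small, squat). I'll do one closer check of the centring.

```bash
python3 - <<'E'
from h import *
c=cap('scene'); im=np.array(c['pixels'])[:,:,::-1]
x0,y0,f=250,155,4.4
o=cv2.resize(np.ascontiguousarray(im[y0:y0+90,x0:x0+180]),None,fx=f,fy=f,interpolation=cv2.INTER_CUBIC)
D=[(.507,.3306,.033,'r'),(.5207,.2415,.021,'r'),(.535,.1527,.028,'s'),(.549,.0635,.025,'r')]
for x,y,r,k in D:
    A=np.linspace(0,6.28,60)
    b=[(r*np.cos(a),r*np.sin(a)) for a in A] if k=='r' else [(r,r),(r,-r),(-r,-r),(-r,r)]
    for q,col in [(b,(255,0,0)),([(.038*np.cos(a),.038*np.sin(a)) for a in A],(0,0,255))]:
        P=np.array([proj(c,[x+u,y+v,.03]) for u,v in q]); P=(P-[x0,y0])*f
        cv2.polylines(o,[P.astype(np.int32)],True,col,1)
cv2.imwrite('pics/s4.png',o)
E
```

```text
(no output)
```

View pics/s4.png

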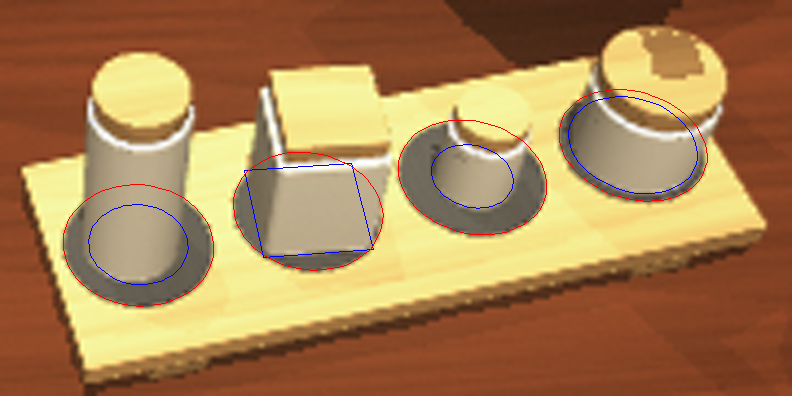

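The predicted bases and discs coincide with what the picture shows to about 2 mm: tall at (137,245), square (312,215), small (472,178), squat (633,145). Handing in.

```bash
python3 -c "
from bench import robot
s=robot.state();print(s['t'],s['ee_pos'],s['opening']);robot.sign_off()"
```

```text
39.15 [0.50666841 0.33020863 0.32633988] 0.08538463672029013
the job is handed in; nothing more can be done
```

The four jars are on the rack in reverse order, and I handed the job in at 39 s. From the rack's right end to its left they stand tall, square, small, squat.

**Last checks:** The wrist and scene pictures show all four jars upright, with their bases within about 2 mm of the disc centres. The tray pads are empty, and the red look-alikes were left alone. The gripper was open and about 0.2 m above the jars at hand-in.

**Disagreements:**
- **Disc positions:** the top and wrist cameras differed by about 3 mm in x. I used values close to the wrist camera's.
- **Tall jar:** in the last wrist picture its lid was hidden by the gripper, so its centring rests on the scene view alone.

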